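# Ready the lapping machine: dip cup on its rest, splash guard to the index

## Task

Get the gem lapping machine ready for a wet polish. Lift the steel dip cup up and off its hook and stand it upright and centred on the round black rubber rest on the machine, setting it down without dropping it; then fold the white splash guard down until it lies in line with the brass index arm beside it, and leave it there. Do not shift the index arm, and leave the jar, the pot and the spare lap where they are.

Things in the scene. Friction and masses are not known exactly. Their poses are not given: they have to be found in the camera images.
- machine: Fixed cream lapping machine, a block 340 x 340 x 90 mm high, its top a level deck at 90 mm with an open grey well (200 x 190 mm) holding a copper lap disc 160 mm wide. Origin: centre of its underside, on the bench. x points from its front (robot side) to its back, y to its left, z up.
- cup_rest (a point): Centre of the top face of the round black rubber rest, 72 mm wide and 3 mm thick, on the machine's left (+y) deck ledge; 93 mm above the bench. Machine axes.
- guard (a joint): Angle of the white splash guard about its hinge, rad: 0 = lying flat forward over the lap, pi/2 = standing upright, more = leaning back away from the robot; range 0 to 2.0. The hinge is stiff (about 0.5 N m, some 4 to 5 N at the tab) and holds the guard where it is left.
- guard_hinge (a point): Middle of the guard's hinge line, 100 mm above the bench, 86 mm behind the machine's centre. Machine axes; the hinge line runs along y.
- guard_tab (a point): Centre of the grip tab on the guard's free edge, 145 mm from the hinge line. The white panel is 170 mm wide along the hinge, 6 mm thick and ends 134 mm from the hinge; the tab, in the middle, is 40 mm wide, 12 mm thick and spans 130 to 160 mm from the hinge. Guard axes: -x runs from hinge to tab, y along the hinge, z is the panel's normal (up when flat).
- index (a joint): Angle of the brass index arm about the same hinge line, with the same zero and direction as the guard: the angle wanted of the guard (0.7 to 1.05 rad). The arm stays put unless pushed.
- index_tip (a point): Free end of the brass index arm, 120 mm from the hinge line. The arm is a straight bar 12 mm wide and 8 mm thick, its middle 114 mm to the right (-y) of the guard's middle, 23 mm clear of the guard's right edge. Axes of the arm: -x runs from the hinge to this end.
- cup: Loose steel dip cup, about 0.14 kg, rim 60 mm wide, foot 52 mm, 45 mm high, with a stiff upright hoop of 6 mm wire over it (in the cup's y-z plane, 57 mm wide, inside peak 115 mm above the foot) and a dark wooden square grip knob on top. It starts hanging by the hoop's peak on the hook. Origin: centre of its foot; z up.
- cup_knob (a point): Centre of the cup's wooden grip knob, 14 x 14 mm and 32 mm high, 139 mm above the cup's foot (the knob's top is at 155 mm). Axes of the cup.
- stand: Fixed dark steel hook stand: round base 100 mm wide, a post 16 mm thick and 220 mm high, and a level rod 8 mm thick at 200 mm height that points along the stand's -x. The cup hangs about 55 mm from the post. Origin: centre of the base's underside.
- stand_tip (a point): Upturned tip of the hook: 94 mm from the post along the stand's -x, 222 mm above the bench, 22 mm above the rod's middle. The cup must rise at least 30 mm (at most 55 mm, or its rim meets the rod) before it is drawn off past the tip. Stand axes.
- jar: Loose closed jar with a black cap, 64 mm wide, 100 mm high; a bystander. Origin: centre of its underside.
- pot: Loose white water pot, 110 mm wide, 120 mm high; a bystander. Origin: centre of its underside.
- spare_lap: Loose steel lap disc lying flat, 150 mm wide, 10 mm thick; a bystander. Origin: centre of its underside.
Things that resemble listed ones, but are neither listed nor needed, are in the scene too. What is meant by the cup is not orange or red, and is the smaller of those in its own colour.

How it is judged:
On the way, in this order (a step that is already met when the one before it is completed fails the run):
1. the dip cup stands upright on the rubber rest, let go (horizontal distance between cup and cup_rest below 0.015 m and z of cup in the frame of cup_rest below 0.005 m and angle between cup's own z axis and vertical below 0.12 rad and contact force between the fingers and cup below 0.1 N), for 0.2 s.
2. the splash guard has been folded in line with the index arm (angle between the x axis of guard_tab and the x axis of index_tip, either way round below 0.08 rad), for 0.2 s.
At the end, for the whole second after the job is handed in: The splash guard is at rest within 0.08 rad (4.5 degrees) of the index arm's angle; the dip cup stands upright (within 0.12 rad) and at rest on the rubber rest, its centre within 15 mm of the rest's centre (angle between the x axis of guard_tab and the x axis of index_tip, either way round below 0.08 rad and horizontal distance between cup and cup_rest below 0.015 m and z of cup in the frame of cup_rest between -0.005 and 0.005 m and angle between cup's own z axis and vertical below 0.12 rad and linear speed of cup below 0.02 m/s and not (velocity of joint guard above 0.05 rad/s or velocity of joint guard below -0.05 rad/s)); the robot touches nothing.
It fails at once if the index arm was shifted (tip moved over 8 mm) (distance of index_tip from where it was at the start of the episode above 0.008 m).
It fails at once if the cup was dropped (faster than 0.7 m/s while nothing holds it) (linear speed of cup above 0.7 m/s and contact force between the fingers and cup below 0.1 N).
It fails at once if the jar was moved over 30 mm (distance of jar from where it was at the start of the episode above 0.03 m).
It fails at once if the pot was moved over 30 mm (distance of pot from where it was at the start of the episode above 0.03 m).
It fails at once if the spare lap was moved over 30 mm (distance of spare_lap from where it was at the start of the episode above 0.03 m).
It also fails if it takes over 67 s, if anything falls off the work surface, if the arm or the gripper's body presses on something with over 40 N, if the wrist force passes 120 N, or if a joint passes its speed limit or range.

## Robot

A 6-joint arm with a two-finger parallel gripper is mounted at the origin on the work surface. World frame = base frame: x ahead of the robot, y to its left, z up, the work surface at z = 0. Lengths are in m, angles in rad, forces in N, time in s.
With the tool pointing down it reaches from about 0.25 to 0.775 m from the base axis. Payload 4 kg.
Tool frame: the origin (TCP) lies midway between the tips of the shut fingers; the grasp point (between the pads) lies 19 mm behind it (grip_depth is the distance from the TCP to the grasp point, in m); x points along the fingers, y is the direction in which the jaws open and shut, and the axes are right-handed (so a half turn about x gives the same grasp; the last joint's range is limited). The gripper opens to 85 mm and grips with 20 to 120 N. Pads are 22 mm wide; open, the fingers measure 114 mm over their backs; the gripper's body (76 mm by 85 mm) begins 54 mm behind the grasp point. The pads swing forward as they close: fully open they stand 13 mm farther back than shut.
Start: joints at [-1.224, 0.087, 1.371, -0, 1.684, -0.103], TCP at [0.239, -0.495, 0.231] pointing down, gripper open.
Joint ranges: [-3.1, 3.1], [-0.76, 2.03], [0.27, 2.55], [-1.08, 4.22], [0.17, 2.65], [-2.57, 2.57]. Speed limits (rad/s): [2.79, 2.79, 3.14, 3.14, 3.14, 3.14].

## Interface

Orientations are given as [roll, pitch, yaw] about the fixed x, y, z axes, in that order (R = Rz(yaw) Ry(pitch) Rx(roll)).
In Python, from workcell import sense, grab_frame, calibration, finish_job, grip_depth gives the robot as it stands. The module is installed in compiled form; this text tells all that it offers.
- The arm moves only by the tool drive_tool, never from a script. Its argument "deltas" is a list of rows, each a list of 5 numbers: the closure, from -1 (fully open) to 1 (shut), then the shift along the world's x, y, z in m, then the turn about the world's z in rad. A call has exactly 10 rows; each row shifts and turns the commanded pose from where the row before left it; what a row does not reach is not made up. A row lasts 1/8 s, in which the tool goes at most 62.5 mm and 10.7 degrees, less where a joint would pass 70% of its speed; a pose out of reach is approached as far as the arm can. A call with a gripper value outside its range is refused whole. The fingers move at their own pace and stop on an object; "newtons" is the grip in N (left out, the last holds). Time passes only in rows, so rows that do not move let the fingers close, or fill a call up. It gives the time, the measured TCP pose, the force and the opening at its end, in the units of the state.
- sense(): the state, without advancing time (a new reading comes with each control period).
- grab_frame(name): name is "scene" or "top"; returns the picture (384x512x3 uint8, red, green, blue); there is no depth.
- calibration(name): a dict with "vfov" (degrees; the focal length in pixels is half the picture's height over the tangent of half this angle, whatever the lens; pixels are square), "cx", "cy" (the principal point, pixels), "world_from_camera" (4x4, takes a point from camera to world coordinates). Camera axes: x right, y up, looking along -z (the intrinsics and any distortion apply to the point x, -y, -z); pixel columns grow to the right and rows downward; lengths in m; the calibration is good to about 2 mm. A picture is of the moment at which its call begins. calibration takes no time and is no camera call.
- finish_job(): hands the job in, once; it reports no verdict.
The state is a dict: "time": time; "q": joint angles; "qvel": joint speeds; "tau": joint torques, N m; "tcp_pos": TCP position; "tcp_rot": TCP orientation; "ft_force": force on the tool from outside, world axes, zero at the start; "moment": the same for the moment, N m; "grip_width": finger opening in m.
Only numpy, scipy, OpenCV 4.12 (cv2) and the standard library are available. Lean on these libraries where they do the work, as an engineer would, in place of code of your own. Each camera call takes 0.05 s, during which the arm holds its last target.

## Working session

There is one attempt and no reset: what is moved stays moved. The work goes in short steps, Python scripts to look and compute and a tool call to move; the robot and the scene stay as the last step left them, time stands still between calls to the robot, and variables do not carry over. Pictures are saved under pics/ and viewed, and the job is handed in when it is done.

Besides the shell and the picture viewer there is one more tool, called after "Emit:" by a JSON object that holds its "op" and its "data", one argument or row to a line. drive_tool: Moves the arm, as the interface text tells. Its arguments: {"type":"object","properties":{"deltas":{"type":"array","items":{"type":"array","items":{"type":"number"}}},"newtons":{"type":"number"}},"required":["deltas"]}

```bash
mkdir -p pics; python3 - <<'E'
from workcell import *
import cv2,numpy as np
for n in("scene","top"):
    c=calibration(n);print(n,{k:(np.round(v,4).tolist() if hasattr(v,'__len__') and not isinstance(v,str) else v) for k,v in c.items()})
    im=grab_frame(n);cv2.imwrite(f"pics/{n}0.png",im[:,:,::-1])
s=sense();print(s,grip_depth)
E
```

```text
scene {'vfov': 56.39955987705169, 'cx': 254.7694928224749, 'cy': 194.59445050731227, 'world_from_camera': [[0.2182, -0.5419, 0.8116, 1.5082], [0.9758, 0.1345, -0.1726, -0.2496], [-0.0156, 0.8296, 0.5581, 0.8142], [0.0, 0.0, 0.0, 1.0]]}
top {'vfov': 51.571185873292585, 'cx': 255.7568714465089, 'cy': 190.12798254177295, 'world_from_camera': [[-0.0078, 0.9966, -0.0817, 0.474], [-1.0, -0.0075, 0.003, -0.0631], [0.0024, 0.0817, 0.9967, 1.5128], [0.0, 0.0, 0.0, 1.0]]}
{'time': 0.1, 'q': array([-1.22409685e+00,  8.79101965e-02,  1.37215203e+00,  2.08310037e-05,
        1.68362655e+00, -1.03090644e-01]), 'qvel': array([-0.00019279, -0.00185239, -0.00556515, -0.00083373,  0.00203411,
        0.00070543]), 'tau': array([ 3.23867964e-03, -3.53013968e+01, -3.14219427e+01, -1.16647854e-05,
        7.96898792e-03,  6.02864958e-06]), 'tcp_pos': array([ 0.23897321, -0.49484884,  0.23021548]), 'tcp_rot': array([-1.6837637 ,  1.56870011,  1.9076214 ]), 'ft_force': array([0.07574966, 0.54420178, 0.49141713]), 'moment': array([-0.03441984,  0.04395864, -0.0678614 ]), 'grip_width': 0.08521704036698546} 0.0187
```

View pics/scene0.png

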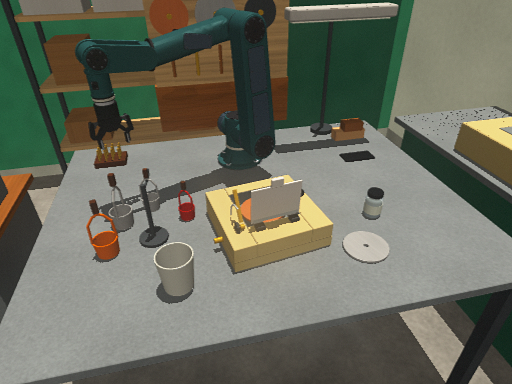

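View pics/top0.png

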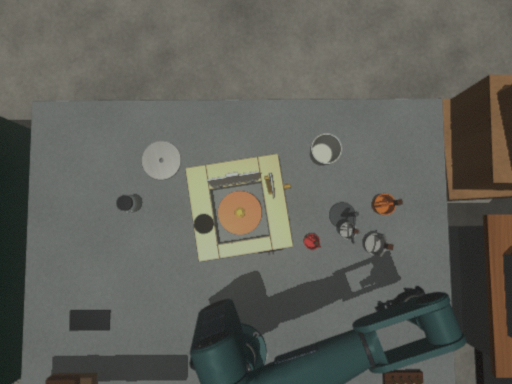

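```bash
cat > h.py <<'E'
import numpy as np,cv2
from workcell import calibration
def P(n):
    c=calibration(n);f=192/np.tan(np.radians(c['vfov'])/2);return f,c['cx'],c['cy'],np.array(c['world_from_camera'])
def proj(n,p):
    f,cx,cy,T=P(n);q=np.linalg.inv(T)@np.r_[p,1];return np.array([cx+f*q[0]/-q[2],cy-f*q[1]/-q[2]])
def ray(n,uv):
    f,cx,cy,T=P(n);d=np.array([(uv[0]-cx)/f,-(uv[1]-cy)/f,-1.]);return T[:3,3],T[:3,:3]@d
def atz(n,uv,z):
    o,d=ray(n,uv);return o+d*(z-o[2])/d[2]
def tri(a,b):
    o,d=ray("scene",a);p,e=ray("top",b)
    A=np.c_[d,-e];t=np.linalg.lstsq(A,p-o,rcond=None)[0]
    x,y=o+d*t[0],p+e*t[1];return (x+y)/2,np.linalg.norm(x-y)
def crop(src,dst,x0,y0,w,h,k):
    im=cv2.imread(src)[y0:y0+h,x0:x0+w];im=cv2.resize(im,None,fx=k,fy=k,interpolation=cv2.INTER_CUBIC)
    for i in range(0,w,10):
        cv2.putText(im,str(x0+i),(i*k,8),0,.3,(255,255,255),1) if i%20==0 else 0; cv2.line(im,(i*k,10),(i*k,16),(255,255,255),1)
    for i in range(0,h,10):
        cv2.putText(im,str(y0+i),(0,i*k+4),0,.3,(255,255,255),1) if i%20==0 else 0; cv2.line(im,(22,i*k),(28,i*k),(255,255,255),1)
    cv2.imwrite(dst,im)
E
python3 - <<'E'
from h import *
crop('pics/scene0.png','pics/s1.png',80,160,130,110,6)
crop('pics/scene0.png','pics/s2.png',200,165,135,100,5)
crop('pics/top0.png','pics/t1.png',290,180,120,90,6)
crop('pics/top0.png','pics/t2.png',180,145,120,120,5)
E
```

```text
(no output)
```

View pics/s1.png

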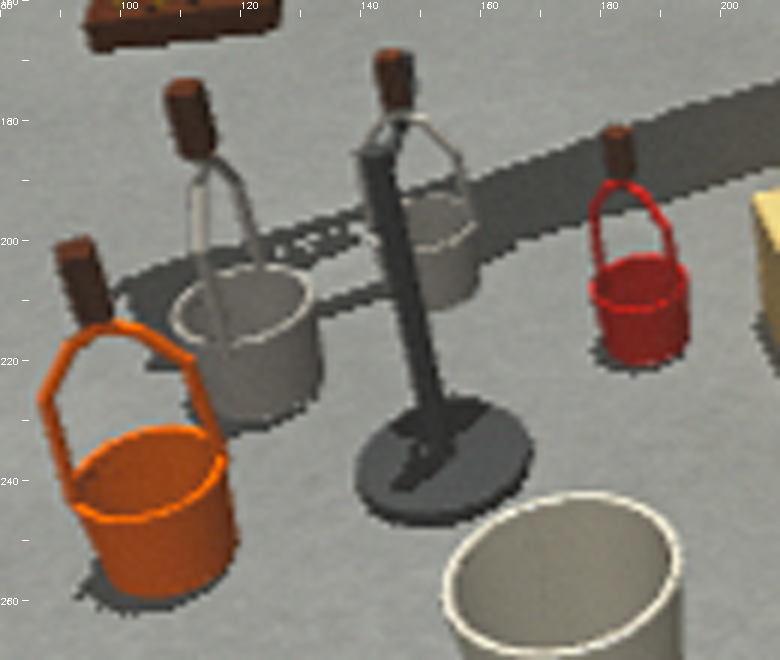

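View pics/t1.png

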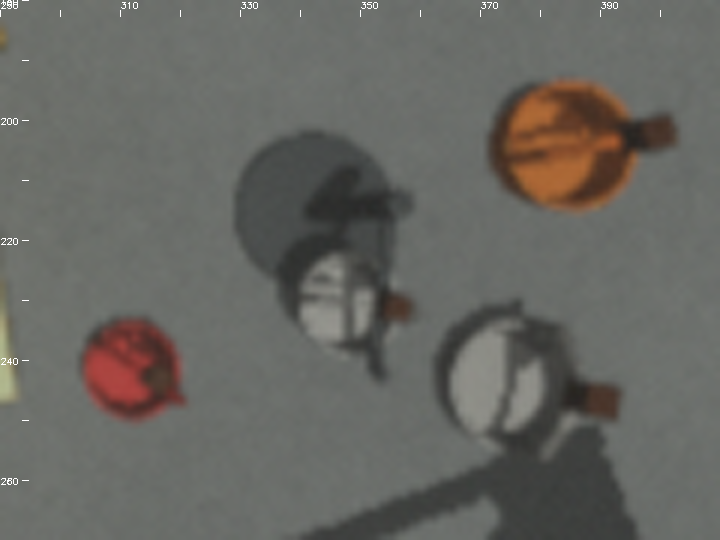

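View pics/s2.png

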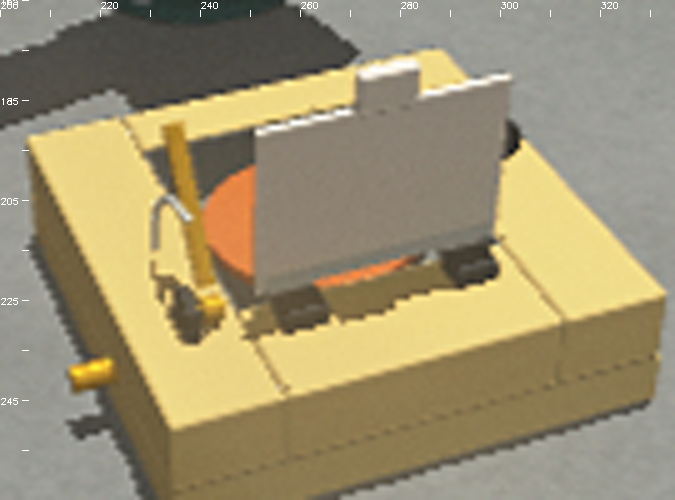

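View pics/t2.png

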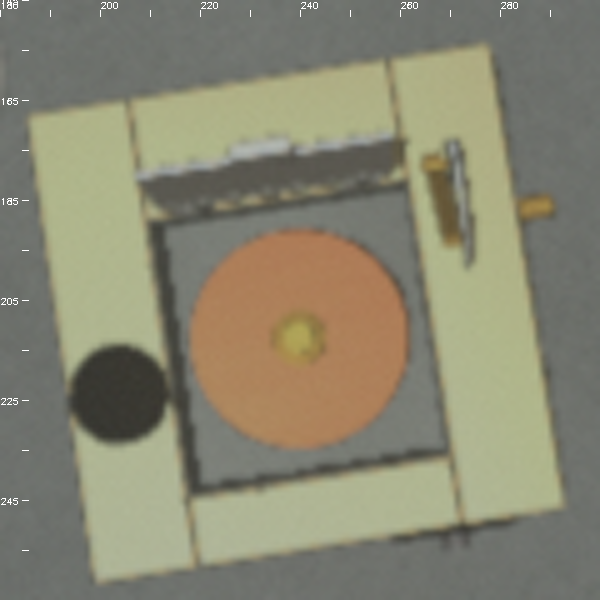

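```bash
python3 - <<'E'
from h import *
np.set_printoptions(precision=4,suppress=True)
print('knob',tri((144.7,173.5),(355,231.2)))
for n,uv in(("scene",(144.7,173.5)),("top",(355,231.2))): print(atz(n,uv,.235),atz(n,uv,.22))
print('stand base top',atz("top",(342,215.3),.008), atz("scene",(154,236.5),.008))
print('post top',atz("top",(356,213.5),.22), atz("scene",(142,185),.22), 'tip',atz('top',(352.3,243),.222))
print('rest',atz("top",(203.7,223.8),.093))
c=[atz("top",p,.09) for p in((187,168),(277,153.5),(292,247),(199.5,261))];print(np.array(c));print(np.mean(c,0))
print('lap c',atz("top",(239,212.5),.085))
print('bigcup knob',tri((111,178.5),(389,246.3)))
print('cup mid tops', atz("top",(346,229),.13))
E
```

```text
knob (array([ 0.4442, -0.3877,  0.2244]), np.float64(0.0029706025019999942))
[ 0.4626 -0.3868  0.235 ] [ 0.4355 -0.3903  0.22  ]
[ 0.4444 -0.3836  0.235 ] [ 0.4441 -0.3873  0.22  ]
stand base top [ 0.4994 -0.393   0.008 ] [ 0.5052 -0.3955  0.008 ]
post top [ 0.5013 -0.3922  0.22  ] [ 0.5067 -0.3964  0.22  ] tip [ 0.4063 -0.377   0.222 ]
rest [0.4715 0.1188 0.093 ]
[[ 0.6726  0.18    0.09  ]
 [ 0.7231 -0.1453  0.09  ]
 [ 0.387  -0.1945  0.09  ]
 [ 0.3405  0.1337  0.09  ]]
[ 0.5308 -0.0065  0.09  ]
lap c [ 0.5109 -0.0066  0.085 ]
bigcup knob (array([ 0.3931, -0.506 ,  0.1927]), np.float64(0.0020076752114783344))
cup mid tops [ 0.4498 -0.3789  0.13  ]
```

```bash
cat >> h.py <<'E'
from scipy.spatial.transform import Rotation as R
M=np.array([.5308,-.0065,0]);Y=.144
def mw(p): 
    c,s=np.cos(Y),np.sin(Y);return M+np.array([c*p[0]-s*p[1],s*p[0]+c*p[1],p[2]])
def hinge(r,y,th,off=0): # r from hinge, off along normal (up when flat)
    return mw(np.array([.086-r*np.cos(th)+off*np.sin(th),y,.1+r*np.sin(th)+off*np.cos(th)]))
E
python3 - <<'E'
from h import *
from workcell import sense
np.set_printoptions(precision=4,suppress=True)
r=sense()['tcp_rot'];print(R.from_euler('xyz',r).as_matrix())
print('rest pred? machine rel',)
for th in np.arange(.7,1.1,.05):
    print(round(th,2),'base',proj('scene',hinge(0,-.114,th)),'tip',proj('scene',hinge(.12,-.114,th)),proj('top',hinge(0,-.114,th)),proj('top',hinge(.12,-.114,th)))
for th in np.arange(1.4,2.01,.1):
    print(round(th,2),'tabend',proj('scene',hinge(.16,0,th)),proj('top',hinge(.16,0,th)),'corners',proj('scene',hinge(.134,.085,th)),proj('scene',hinge(.134,-.085,th)))
for p in [(-.17,-.17,.09),(-.17,.17,.09),(.17,.17,.09),(.17,-.17,.09)]: print(proj('scene',mw(np.array(p))),proj('top',mw(np.array(p))))
E
```

```text
[[-0.0007  0.4348 -0.9005]
 [ 0.002  -0.9005 -0.4348]
 [-1.     -0.0021 -0.0002]]
rest pred? machine rel
0.7 base [241.8879 225.7517] tip [231.7644 190.6196] [266.7499 178.204 ] [271.624  202.4582]
0.75 base [241.8879 225.7517] tip [232.0696 190.0838] [266.7499 178.204 ] [271.4973 201.2183]
0.8 base [241.8879 225.7517] tip [232.402  189.6307] [266.7499 178.204 ] [271.3571 199.9092]
0.85 base [241.8879 225.7517] tip [232.7612 189.2624] [266.7499 178.204 ] [271.2037 198.5345]
0.9 base [241.8879 225.7517] tip [233.1467 188.9812] [266.7499 178.204 ] [271.0375 197.0976]
0.95 base [241.8879 225.7517] tip [233.5579 188.7891] [266.7499 178.204 ] [270.859  195.6025]
1.0 base [241.8879 225.7517] tip [233.9942 188.6879] [266.7499 178.204 ] [270.6685 194.0535]
1.05 base [241.8879 225.7517] tip [234.4549 188.6792] [266.7499 178.204 ] [270.4665 192.4549]
1.1 base [241.8879 225.7517] tip [234.9392 188.7646] [266.7499 178.204 ] [270.2538 190.8114]
1.4 tabend [272.2084 171.7358] [234.0283 186.4791] corners [297.3388 174.218 ] [246.9009 185.1161]
1.5 tabend [274.2766 173.6313] [233.2612 181.4917] corners [299.2647 175.7774] [248.3866 186.8604]
1.6 tabend [276.4022 176.049 ] [232.5163 176.5225] corners [301.2192 177.7508] [249.9251 189.0344]
1.7 tabend [278.5605 178.977 ] [231.8036 171.6396] corners [303.1793 180.1262] [251.4992 191.6246]
1.8 tabend [280.7244 182.3945] [231.1329 166.9095] corners [305.1209 182.8848] [253.0904 194.6102]
1.9 tabend [282.8655 186.2708] [230.5128 162.3948] corners [307.0191 186.0014] [254.6787 197.9633]
2.0 tabend [284.9539 190.566 ] [229.9509 158.1533] corners [308.8484 189.4435] [256.2434 201.6487]
[204.9377 190.9223] [293.306  247.0013]
[288.4423 173.1037] [198.4627 261.6623]
[333.6479 222.6375] [185.306  167.4411]
[233.4299 249.4842] [278.3929 153.3854]
```

Emit:
{"op": "drive_tool", "data": {
  "deltas": [
    [-1,0,0,0.04,0],
    [-1,0,0,0.04,0],
    [-1,0.034,0.018,0,-0.1],
    [-1,0.034,0.018,0,-0.1],
    [-1,0.034,0.018,0,-0.1],
    [-1,0.034,0.018,0,-0.1],
    [-1,0.034,0.018,0,-0.1],
    [-1,0.035,0.018,0,-0.1],
    [-1,0,0,0,0],
    [-1,0,0,0,0]
  ],
  "newtons": 40
}}

```text
time: 1.35
tcp_pos: [0.4437, -0.3874, 0.3107]
tcp_rot: [-0.123, 1.569, 2.869]
ft_force: [-1.2, 0.1, 0.1]
grip_width: 0.0851
```

```bash
python3 - <<'E'
from h import *
from workcell import *
s=sense();print(s['q'],s['tcp_pos'],R.from_euler('xyz',s['tcp_rot']).as_matrix()[:,1],s['time'])
for n in("scene","top"): cv2.imwrite(f"pics/{n}1.png",grab_frame(n)[:,:,::-1])
crop('pics/scene1.png','pics/s3.png',80,110,130,140,5)
crop('pics/top1.png','pics/t3.png',290,160,140,110,5)
E
```

```text
[-8.13596329e-01  1.75815801e-01  1.11592639e+00 -7.75703835e-04
  1.85109047e+00  9.06540170e-01] [ 0.44370654 -0.38741508  0.31074223] [-1.48997545e-01 -9.88837550e-01 -1.77238742e-04] 1.35
```

View pics/s3.png

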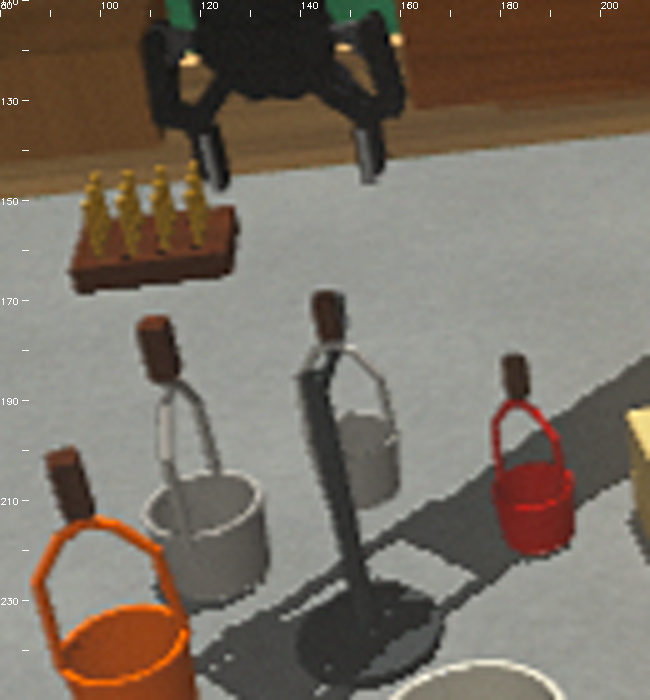

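View pics/t3.png

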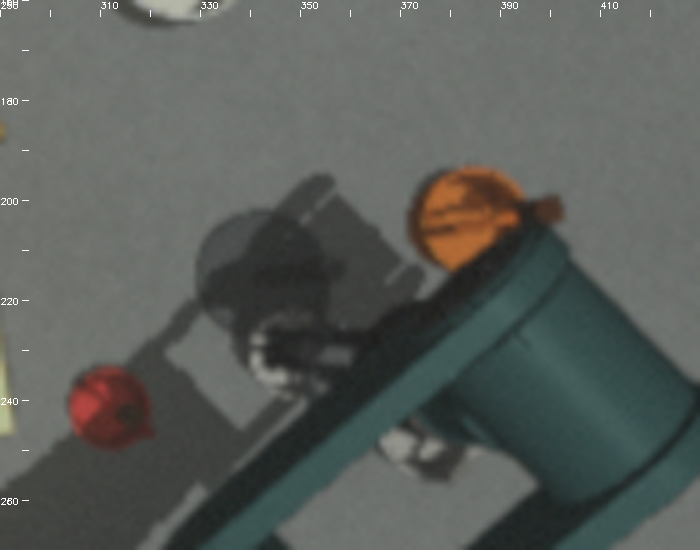

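Emit:
{"op": "drive_tool", "data": {
  "deltas": [
    [-1,0.002,0,-0.03,0],
    [-1,0,0,-0.03,0],
    [-1,0,0,-0.025,0],
    [-1,0,0,-0.015,0],
    [-1,0,0,0,0],
    [1,0,0,0,0],
    [1,0,0,0,0],
    [1,0,0,0,0],
    [1,0,0,0,0],
    [1,0,0,0,0]
  ],
  "newtons": 40
}}

```text
time: 2.7
tcp_pos: [0.4463, -0.3873, 0.2118]
tcp_rot: [2.579, 1.57, -0.712]
ft_force: [1.0, 0.0, 1.9]
grip_width: 0.0136
```

```bash
python3 - <<'E'
from h import *
from workcell import *
s=sense();print(s)
for n in("scene",): cv2.imwrite(f"pics/{n}2.png",grab_frame(n)[:,:,::-1])
crop('pics/scene2.png','pics/s4.png',80,110,130,140,5)
E
```

```text
{'time': 2.7, 'q': array([-8.10709180e-01,  1.82295271e-01,  1.30284257e+00,  7.13963496e-05,
        1.65573544e+00,  9.10133989e-01]), 'qvel': array([ 0.00028036, -0.00146541,  0.00203231, -0.00113235, -0.00094343,
       -0.00094382]), 'tau': array([-1.81775359e-01, -3.83804619e+01, -3.06354368e+01, -8.84703943e-02,
       -7.38356821e-02, -2.79838896e-04]), 'tcp_pos': array([ 0.44630975, -0.38731123,  0.21178922]), 'tcp_rot': array([ 2.57949386,  1.57007344, -0.71213956]), 'ft_force': array([1.00169256, 0.02513133, 1.88840268]), 'moment': array([ 0.06654199, -0.00507495,  0.02601574]), 'grip_width': 0.013596550371623295}
```

View pics/s4.png

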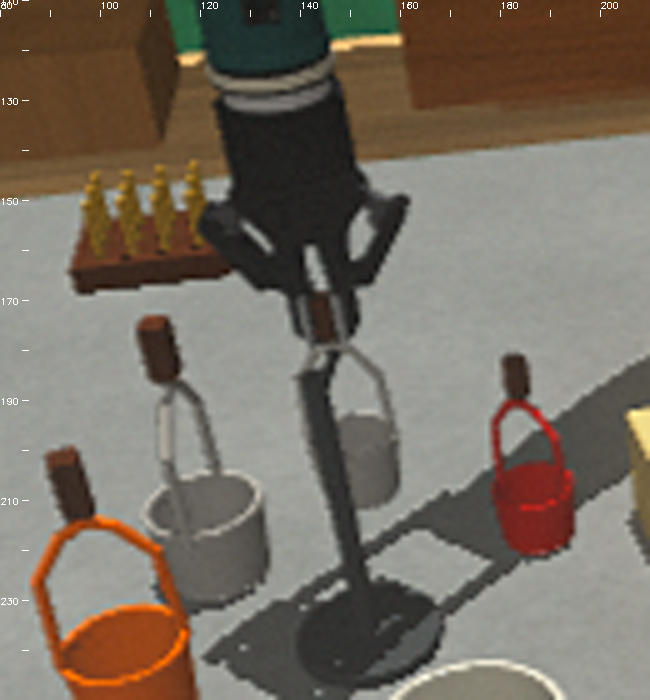

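Emit:
{"op": "drive_tool", "data": {
  "deltas": [
    [1,0,0,0.005,0],
    [1,0,0,0.007,0],
    [1,0,0,0.01,0],
    [1,0,0,0.01,0],
    [1,0,0,0.01,0],
    [1,0,0,0,0],
    [1,0,0,0,0],
    [1,0,0,0,0],
    [1,0,0,0,0],
    [1,0,0,0,0]
  ],
  "newtons": 50
}}

```text
time: 4.0
tcp_pos: [0.4461, -0.3872, 0.2531]
tcp_rot: [-0.523, 1.57, 2.468]
ft_force: [0.5, 0.2, -1.7]
grip_width: 0.0134
```

```bash
python3 - <<'E'
from h import *
from workcell import *
for n in("scene",): cv2.imwrite(f"pics/{n}3.png",grab_frame(n)[:,:,::-1])
crop('pics/scene3.png','pics/s5.png',80,110,130,140,5)
E
```

```text
(no output)
```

View pics/s5.png

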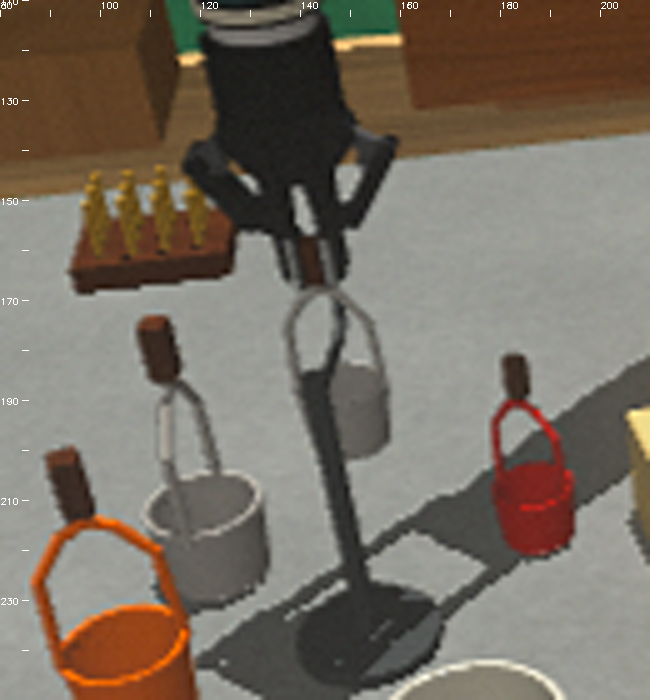

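Emit:
{"op": "drive_tool", "data": {
  "deltas": [
    [1,-0.012,0.002,0,0],
    [1,-0.02,0.003,0,0],
    [1,-0.022,0.003,0,0],
    [1,-0.022,0.003,0,0],
    [1,-0.02,0.003,0,0],
    [1,-0.01,0.001,0.01,0],
    [1,0,0,0.03,0],
    [1,0,0,0.03,0],
    [1,0,0,0.02,0],
    [1,0,0,0,0]
  ]
}}

```text
time: 5.3
tcp_pos: [0.3405, -0.373, 0.3462]
tcp_rot: [2.362, 1.565, -0.929]
ft_force: [-0.4, -0.8, -2.8]
grip_width: 0.0131
```

```bash
python3 - <<'E'
from h import *
from workcell import *
print(sense()['q'])
for n in("scene",): cv2.imwrite(f"pics/{n}4.png",grab_frame(n)[:,:,::-1])
crop('pics/scene4.png','pics/s6.png',80,80,130,150,4)
E
```

```text
[-9.43151893e-01 -1.13043416e-02  1.24675533e+00  8.12810914e-05
  1.90051895e+00  7.77780612e-01]
```

View pics/s6.png

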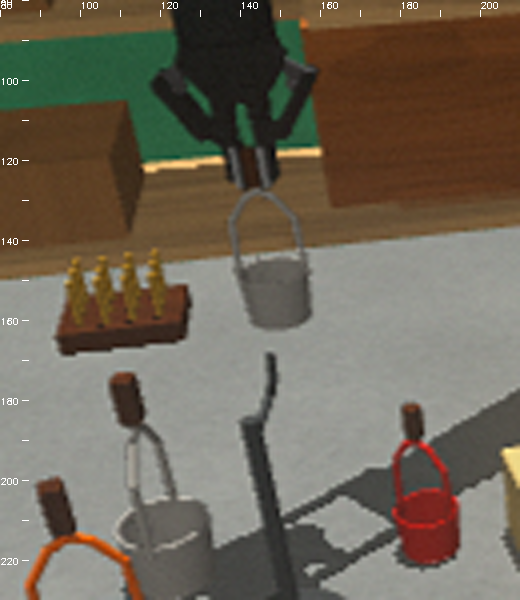

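Emit:
{"op": "drive_tool", "data": {
  "deltas": [
    [1,0.005,0.015,0,0.01],
    [1,0.01,0.03,0,0.02],
    [1,0.011,0.041,0,0.025],
    [1,0.011,0.041,0,0.025],
    [1,0.011,0.041,0,0.025],
    [1,0.011,0.041,0,0.025],
    [1,0.011,0.041,0,0.025],
    [1,0.011,0.041,0,0.025],
    [1,0.011,0.041,0,0.025],
    [1,0.011,0.041,0,0.025]
  ]
}}

```text
time: 6.6
tcp_pos: [0.4424, 0.003, 0.3421]
tcp_rot: [-0.341, 1.569, 2.882]
ft_force: [0.0, 0.1, -1.9]
grip_width: 0.0127
```

Emit:
{"op": "drive_tool", "data": {
  "deltas": [
    [1,0.01,0.041,0,0.03],
    [1,0.01,0.041,0,0.03],
    [1,0.005,0.027,0,0],
    [1,0.002,0.01,0,0],
    [1,0,0,-0.02,0],
    [1,0,0,-0.03,0],
    [1,0,0,-0.03,0],
    [1,0,0,-0.01,0],
    [1,0,0,0,0],
    [1,0,0,0,0]
  ]
}}

```text
time: 7.85
tcp_pos: [0.4707, 0.1196, 0.2549]
tcp_rot: [3.068, 1.568, 0.066]
ft_force: [-0.5, 0.2, -0.4]
grip_width: 0.0131
```

```bash
python3 - <<'E'
from h import *
from workcell import *
s=sense();print(s['q'],s['tcp_pos'],R.from_euler('xyz',s['tcp_rot']).as_matrix()[:,1],s['time'])
for n in("scene","top"): cv2.imwrite(f"pics/{n}5.png",grab_frame(n)[:,:,::-1])
crop('pics/scene5.png','pics/s7.png',200,80,135,170,4)
crop('pics/top5.png','pics/t7.png',170,145,130,120,5)
t=s['tcp_pos']
print('foot',proj('scene',t-[0,0,.1228]),'rim c',proj('scene',t-[0,0,.0778]),'restproj',proj('scene',[.4715,.1188,.093]))
print('rim top',proj('top',t-[0,0,.0778]))
E
```

```text
[ 1.32190584e-01 -6.22133900e-02  1.47537802e+00 -1.82088291e-04
  1.72572811e+00  1.56339048e+00] [0.47071143 0.11962781 0.2549395 ] [ 1.39115148e-01 -9.90276192e-01  1.99820742e-04] 7.85
foot [295.00943121 181.78846179] rim c [295.61097272 170.93472592] restproj [294.35470669 191.03512261]
rim top [200.23739406 224.11848094]
```

View pics/s7.png

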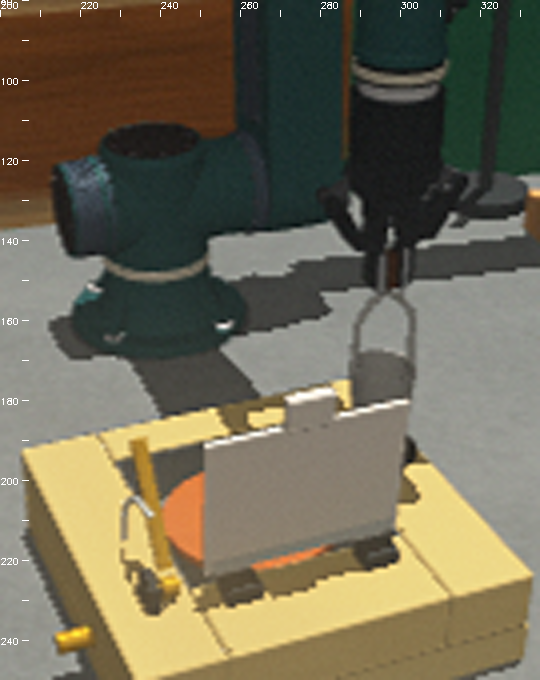

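View pics/t7.png

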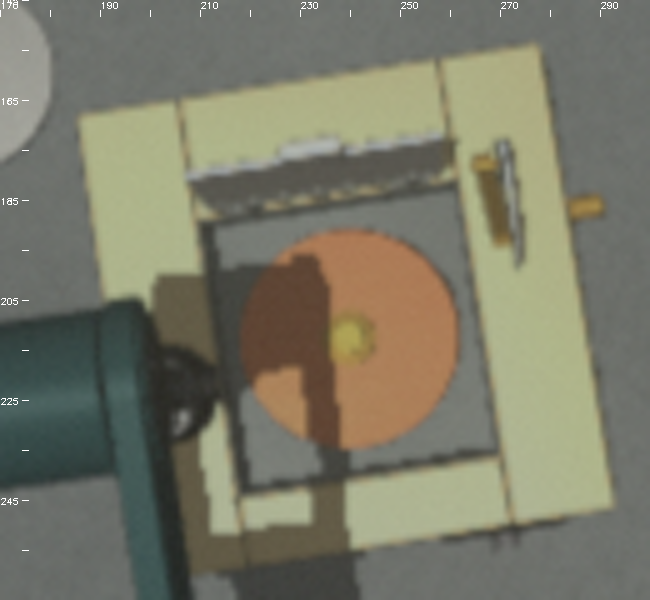

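Emit:
{"op": "drive_tool", "data": {
  "deltas": [
    [1,0,0,-0.01,0],
    [1,0,0,-0.01,0],
    [1,0,0,-0.008,0],
    [1,0,0,-0.004,0],
    [1,0,0,-0.002,0],
    [1,0,0,-0.001,0],
    [1,0,0,0,0],
    [1,0,0,0,0],
    [1,0,0,0,0],
    [1,0,0,0,0]
  ]
}}

```text
time: 9.2
tcp_pos: [0.4702, 0.1197, 0.2184]
tcp_rot: [2.43, 1.571, -0.572]
ft_force: [0.7, -0.3, -2.0]
grip_width: 0.0132
```

Emit:
{"op": "drive_tool", "data": {
  "deltas": [
    [1,0,0,-0.001,0],
    [1,0,0,0,0],
    [1,0,0,0,0],
    [1,0,0,-0.001,0],
    [1,0,0,0,0],
    [1,0,0,0,0],
    [1,0,0,-0.001,0],
    [1,0,0,0,0],
    [1,0,0,0,0],
    [1,0,0,0,0]
  ]
}}

```text
time: 10.45
tcp_pos: [0.4701, 0.1197, 0.2153]
tcp_rot: [1.117, 1.571, -1.885]
ft_force: [-0.8, 0.3, -1.1]
grip_width: 0.0135
```

Emit:
{"op": "drive_tool", "data": {
  "deltas": [
    [1,0,0,-0.001,0],
    [1,0,0,0,0],
    [1,0,0,0,0],
    [1,0,0,0,0],
    [1,0,0,0,0],
    [1,0,0,0,0],
    [1,0,0,0,0],
    [1,0,0,0,0],
    [1,0,0,0,0],
    [1,0,0,0,0]
  ]
}}

```text
time: 11.7
tcp_pos: [0.4703, 0.1197, 0.2153]
tcp_rot: [3.052, 1.57, 0.051]
ft_force: [-1.2, -0.6, 6.5]
grip_width: 0.0133
```

```bash
python3 - <<'E'
from h import *
from workcell import *
for i in range(2): 
    cv2.imwrite(f"pics/scene6.png",grab_frame('scene')[:,:,::-1]); print(sense()['ft_force'])
crop('pics/scene6.png','pics/s8.png',260,110,80,110,7)
E
```

```text
[-0.8775738  -0.62444794  5.04849719]
[-0.93226791 -0.36884254  5.5999454 ]
```

View pics/s8.png

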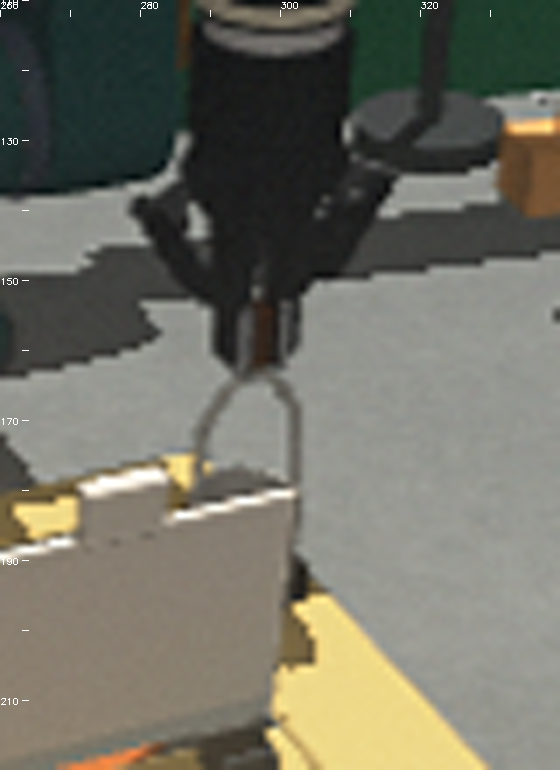

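Landed (contact +5 N). Relax by 1 mm, open, and rise.

Emit:
{"op": "drive_tool", "data": {
  "deltas": [
    [1,0,0,0.001,0],
    [1,0,0,0,0],
    [0.5,0,0,0,0],
    [0,0,0,0,0],
    [0,0,0,0,0],
    [0,0,0,0,0],
    [0,0,0,0,0],
    [0,0,0,0,0],
    [0,0,0,0,0],
    [0,0,0,0,0]
  ],
  "newtons": 20
}}

```text
time: 13.05
tcp_pos: [0.4701, 0.1197, 0.2153]
tcp_rot: [1.576, 1.571, -1.425]
ft_force: [0.4, -0.6, 0.1]
grip_width: 0.0424
```

Emit:
{"op": "drive_tool", "data": {
  "deltas": [
    [0,0,0,0.015,0],
    [0,0,0,0.03,0],
    [0,0,0,0.03,0],
    [0,0,0,0.03,0],
    [0,0.0,-0.03,0.02,0],
    [0.5,0,-0.04,0,0],
    [1,0,-0.04,0,0],
    [1,0,-0.01,0,0],
    [1,0,0,0,0],
    [1,0,0,0,0]
  ]
}}

```text
time: 14.3
tcp_pos: [0.4702, 0.0006, 0.3406]
tcp_rot: [-2.42, 1.57, 0.863]
ft_force: [0.6, 0.1, -0.2]
grip_width: 0.0003
```

```bash
python3 - <<'E'
from h import *
from workcell import *
s=sense();print(s['q'],s['tcp_pos'],s['ft_force'],s['time'])
for n in("scene","top"): cv2.imwrite(f"pics/{n}7.png",grab_frame(n)[:,:,::-1])
crop('pics/scene7.png','pics/s9.png',200,150,135,100,5)
crop('pics/top7.png','pics/t9.png',170,145,130,120,5)
E
```

```text
[-1.19683850e-01 -8.69365180e-02  1.33001591e+00  5.49348676e-04
  1.89816628e+00  1.31023123e+00] [0.47018063 0.00063471 0.34064044] [ 0.60020055  0.05176406 -0.15626505] 14.3
```

View pics/s9.png

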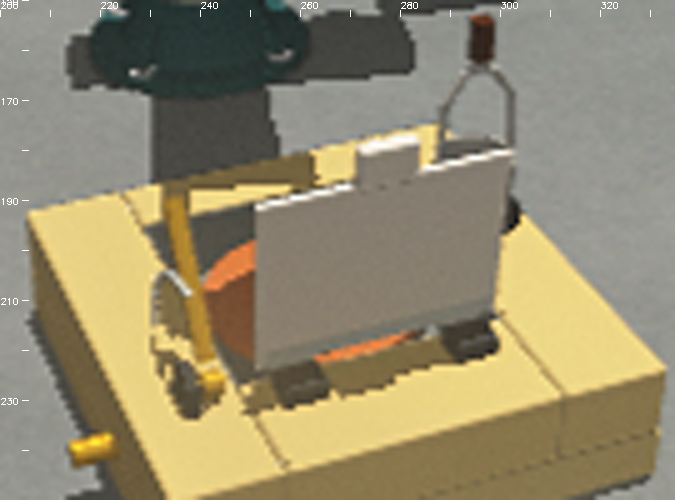

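View pics/t9.png

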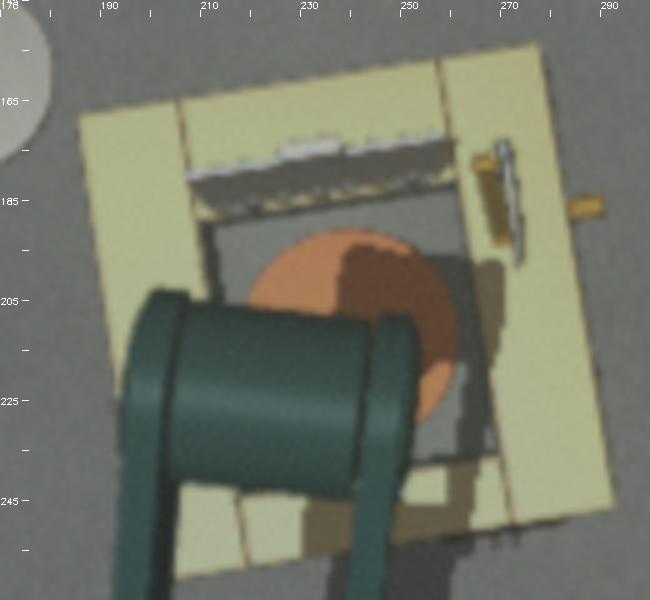

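```bash
python3 - <<'E'
from h import *
crop('pics/scene7.png','pics/a1.png',220,175,60,55,12)
crop('pics/top7.png','pics/a2.png',200,165,85,45,9)
E
```

```text
(no output)
```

View pics/a1.png

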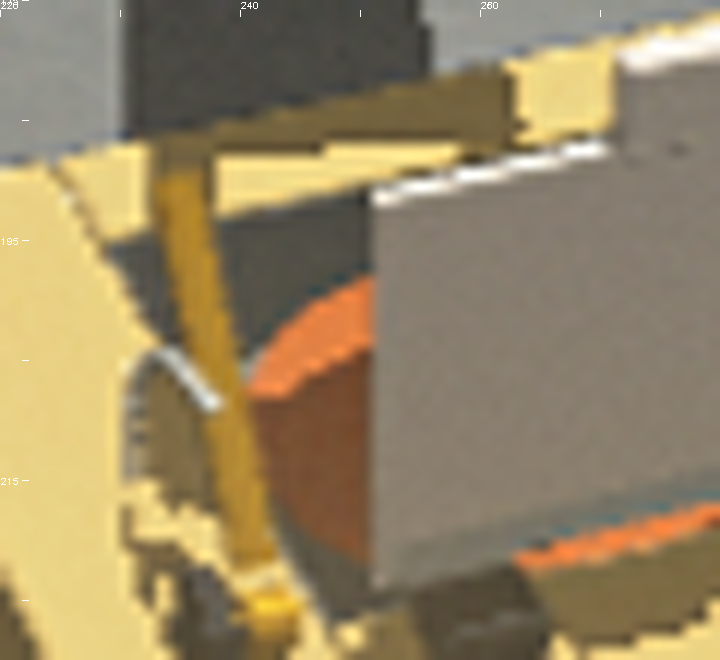

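View pics/a2.png

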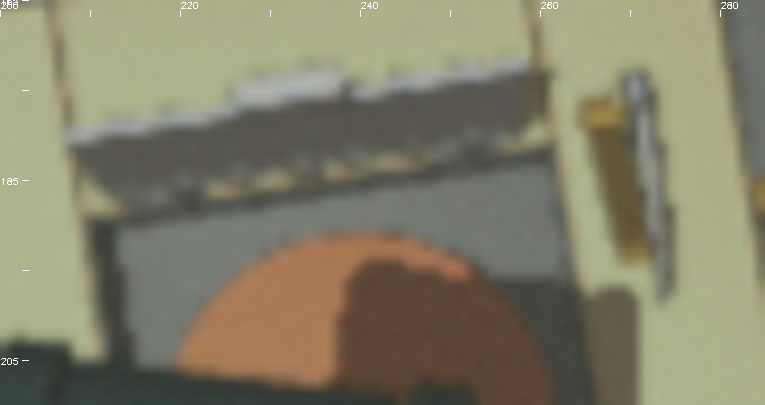

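Emit:
{"op": "drive_tool", "data": {
  "deltas": [
    [1,0.03,0.002,0,0],
    [1,0.04,0.003,0,0],
    [1,0.04,0.003,0,0],
    [1,0.04,0.003,0,0],
    [1,0.035,0.002,0,0],
    [1,0.014,0,0,0],
    [1,0,0,0,0],
    [1,0,0,0,0],
    [1,0,0,0,0],
    [1,0,0,0,0]
  ]
}}

```text
time: 15.65
tcp_pos: [0.6686, 0.0127, 0.3412]
tcp_rot: [2.79, 1.57, -0.212]
ft_force: [-0.4, -0.5, 0.4]
grip_width: -0.0001
```

```bash
python3 - <<'E'
from h import *
from workcell import *
s=sense();print(s['q'],s['tcp_pos'],R.from_euler('xyz',s['tcp_rot']).as_matrix()[:,1],s['ft_force'],s['time'])
for n in("scene","top"): cv2.imwrite(f"pics/{n}8.png",grab_frame(n)[:,:,::-1])
crop('pics/scene8.png','pics/s10.png',200,110,135,140,4)
E
```

```text
[-6.56304106e-02  3.76939582e-01  8.05829210e-01 -1.63703472e-04
  1.95779717e+00  1.36528782e+00] [0.66861873 0.01272794 0.34117065] [ 1.39360966e-01 -9.90241583e-01  3.57856348e-04] [-0.42766488 -0.4590454   0.3574789 ] 15.65
```

View pics/s10.png

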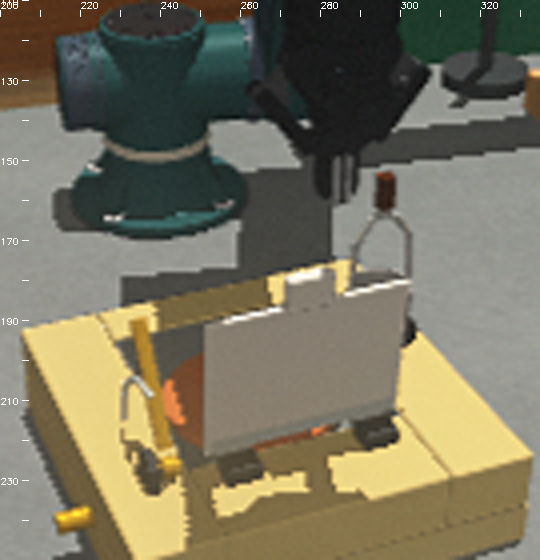

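View pics/top8.png

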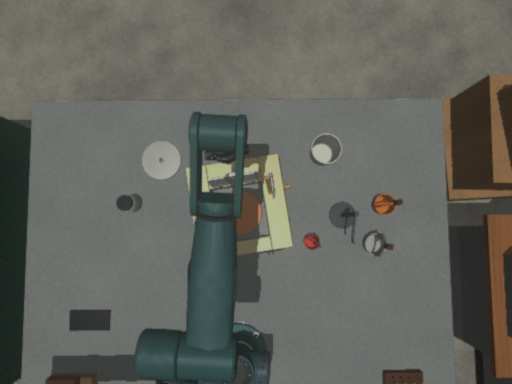

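Emit:
{"op": "drive_tool", "data": {
  "deltas": [
    [1,0,0,-0.03,0],
    [1,0,0,-0.03,0],
    [1,0,0,-0.03,0],
    [1,0,0,-0.011,0],
    [1,0,0,0,0],
    [1,-0.01,-0.0015,0,0],
    [1,-0.01,-0.0015,0,0],
    [1,0,0,0,0],
    [1,0,0,0,0],
    [1,0,0,0,0]
  ]
}}

```text
time: 17.0
tcp_pos: [0.6492, 0.0097, 0.2394]
tcp_rot: [2.484, 1.571, -0.517]
ft_force: [-0.4, -0.1, -0.3]
grip_width: 0.0001
```

```bash
python3 - <<'E'
from h import *
from workcell import *
s=sense();print(s['tcp_pos'],s['ft_force'],s['time'],proj('scene',s['tcp_pos']))
for n in("scene","top"): cv2.imwrite(f"pics/{n}9.png",grab_frame(n)[:,:,::-1])
crop('pics/scene9.png','pics/s11.png',200,130,135,120,5)
E
```

```text
[0.64923645 0.00971472 0.23936868] [-0.37322405 -0.12764674 -0.25576801] 17.0 [279.90354511 186.69657273]
```

View pics/s11.png

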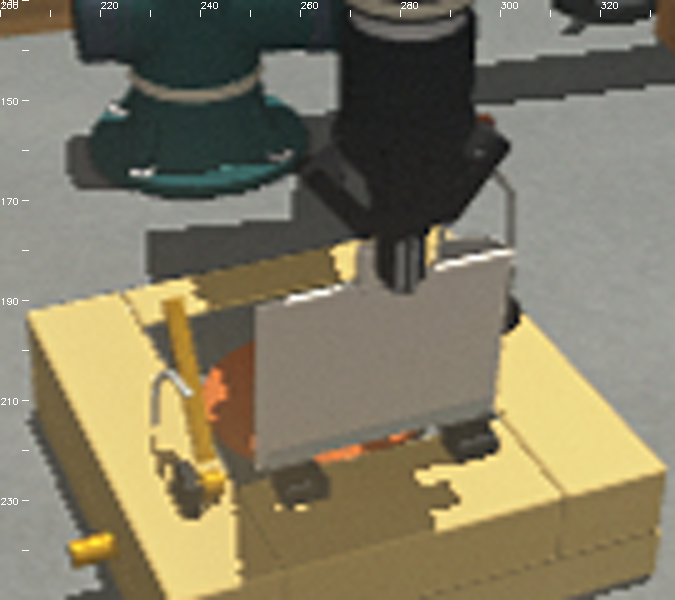

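Emit:
{"op": "drive_tool", "data": {
  "deltas": [
    [1,-0.0062,-0.003,0,0],
    [1,-0.0062,-0.003,0,0],
    [1,-0.007,-0.001,0,0],
    [1,-0.007,-0.001,0,0],
    [1,-0.007,-0.001,0,0],
    [1,-0.007,-0.001,-0.001,0],
    [1,-0.007,-0.001,-0.001,0],
    [1,-0.007,-0.001,-0.001,0],
    [1,0,0,0,0],
    [1,0,0,0,0]
  ]
}}

```text
time: 18.35
tcp_pos: [0.594, -0.0027, 0.2364]
tcp_rot: [0.218, 1.569, -2.784]
ft_force: [-0.2, -0.4, 0.8]
grip_width: -0.0002
```

```bash
python3 - <<'E'
from h import *
from workcell import *
s=sense();print(s['tcp_pos'],s['ft_force'],s['time'],proj('scene',s['tcp_pos']))
for n in("scene","top"): cv2.imwrite(f"pics/{n}10.png",grab_frame(n)[:,:,::-1])
crop('pics/scene10.png','pics/s12.png',200,130,135,120,5)
crop('pics/top10.png','pics/t12.png',170,145,130,120,5)
E
```

```text
[ 0.59402023 -0.00265799  0.23639615] [-0.15792683 -0.38624611  0.83574122] 18.35 [271.10941142 178.67020335]
```

View pics/s12.png

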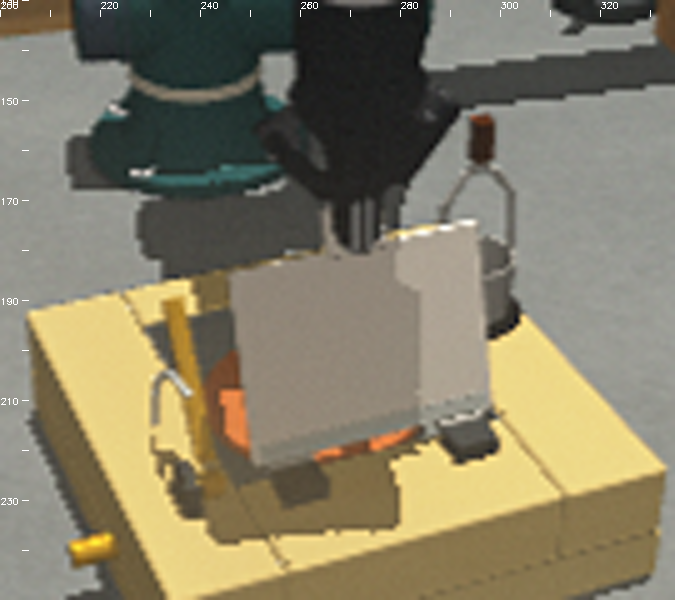

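View pics/t12.png

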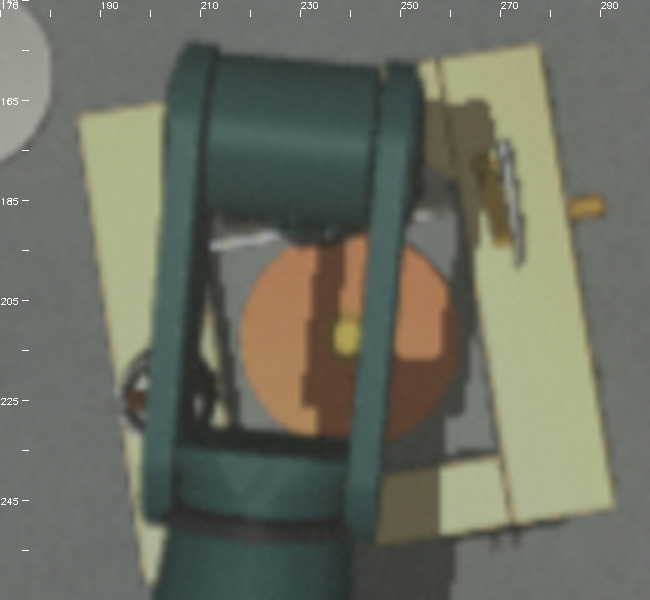

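Emit:
{"op": "drive_tool", "data": {
  "deltas": [
    [1,-0.005,-0.0007,-0.0015,0],
    [1,-0.006,-0.001,-0.002,0],
    [1,-0.006,-0.001,-0.0025,0],
    [1,-0.0045,-0.0005,-0.002,0],
    [1,0,0,0,0],
    [1,0,0,0,0],
    [1,0,0,0,0],
    [1,0,0,0,0],
    [1,0,0,0,0],
    [1,0,0,0,0]
  ]
}}

```text
time: 19.7
tcp_pos: [0.5731, -0.0055, 0.2282]
tcp_rot: [0.026, 1.57, -2.976]
ft_force: [-0.0, -0.0, 0.7]
grip_width: 0.0003
```

```bash
python3 - <<'E'
from h import *
from workcell import *
s=sense();print(s['tcp_pos'],s['ft_force'],s['time'],proj('scene',s['tcp_pos']))
for n in("scene","top"): cv2.imwrite(f"pics/{n}11.png",grab_frame(n)[:,:,::-1])
crop('pics/scene11.png','pics/s13.png',220,150,90,85,8)
crop('pics/top11.png','pics/t13.png',200,165,85,65,9)
for th in np.arange(1.0,1.31,.05):
    print(round(th,2),'scene R',proj('scene',hinge(.134,-.085,th,.003)),'L',proj('scene',hinge(.134,.085,th,.003)),'top R',proj('top',hinge(.134,-.085,th,.003)),'L',proj('top',hinge(.134,.085,th,.003)),'idx',proj('scene',hinge(.12,-.114,th,.004)),proj('top',hinge(.12,-.114,th,0.)))
E
```

```text
[ 0.57314284 -0.00549636  0.22816507] [-0.02599013 -0.02223063  0.6585125 ] 19.7 [268.52011806 177.66484779]
1.0 scene R [242.01223888 182.44291706] L [290.66632838 172.08436016] top R [262.31718782 196.61162541] L [210.90124625 204.45356474] idx [234.29432994 188.65095238] [270.66846784 194.05347221]
1.05 scene R [242.57994416 182.44454423] L [291.47483629 172.02963124] top R [262.06550573 194.79172627] L [210.53513203 202.64754057] idx [234.77111516 188.70473289] [270.46654648 192.45485709]
1.1 scene R [243.17422673 182.55111368] L [292.30977977 172.07519988] top R [261.80363712 192.92206427] L [210.17052991 200.78985606] idx [235.2709059  188.85341768] [270.25376085 190.81136834]
1.15 scene R [243.7939665  182.76413565] L [293.16938519 172.2225869 ] top R [261.53236567 191.00837103] L [209.80862484 198.88619495] idx [235.7927351  189.09807216] [270.03071778 189.12790948]
1.2 scene R [244.43792856 183.0848492 ] L [294.05174762 172.47305716] top R [261.25252059 189.05661283] L [209.45060331 196.94248313] idx [236.33554079 189.43950869] [269.79806903 187.40958391]
1.25 scene R [245.10476145 183.51420007] L [294.95483115 172.82759895] top R [260.96497286 187.07296207] L [209.09764695 194.96486037] idx [236.89816519 189.87826898] [269.55650864 185.66167203]
1.3 scene R [245.79299613 184.05281857] L [295.87647013 173.28690353] top R [260.67063109 185.06376641] L [208.75092605 192.95964982] idx [237.47935434 190.41460701] [269.30676999 183.88960664]
```

View pics/s13.png

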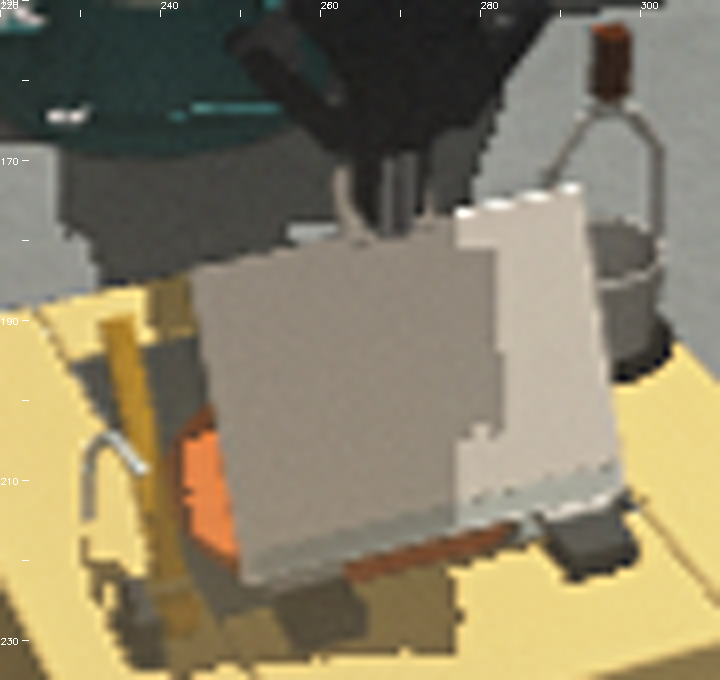

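View pics/t13.png

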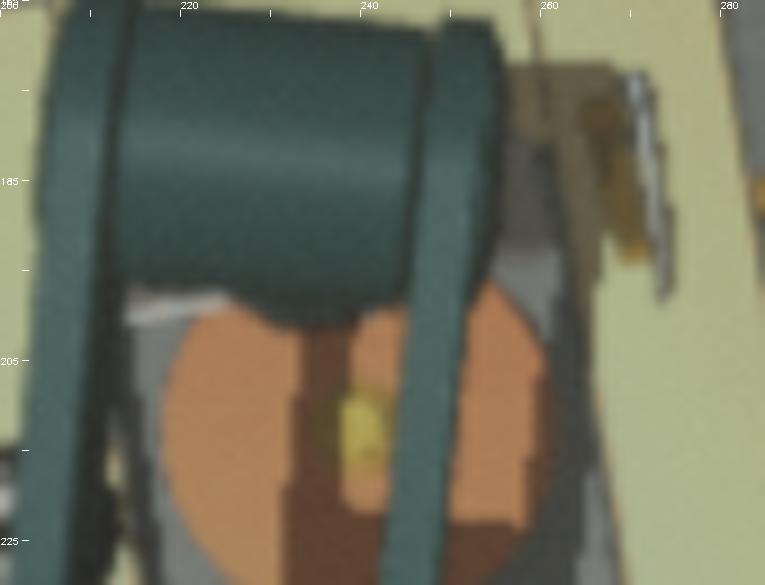

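```bash
cat > fit.py <<'E'
import h
from h import *
from scipy.optimize import least_squares
def fit(gs,gt,verbose=1,gt_tab=()):
    C=[(-.17,-.17,.09),(-.17,.17,.09),(.17,.17,.09),(.17,-.17,.09)]
    so=[(205.4,192.8),(287.6,175.2),(333,223.6),(234.4,251)]
    to=[(292.6,246.5),(199.4,261.4),(186,168.6),(277.8,154)]
    cache={n:P(n) for n in('scene','top')}
    def res(p,full=False):
        h.M=np.array([p[0],p[1],0]);h.Y=p[2];ti,tg=p[3],p[4]
        def pj(n,q):
            f,cx,cy,T=cache[n];c=T[:3,:3].T@(q-T[:3,3]);i=0 if n=='scene' else 1
            s=p[5+i];o=p[7:9] if i==0 else p[9:11]
            return np.array([cx+s*f*c[0]/-c[2]+o[0],cy-s*f*c[1]/-c[2]+o[1]])
        r=[]
        for c,a,b in zip(C,so,to): r+=list(pj('scene',mw(np.array(c)))-a)+list(pj('top',mw(np.array(c)))-b)
        r+=list(pj('scene',hinge(.12,-.114,ti,.004))-(235.1,189.3));r+=list(pj('top',hinge(.12,-.114,ti))-(270.3,193.0))
        for (rr,y,off),a in gs: r+=list(pj('scene',hinge(rr,y,tg,off))-a)
        for (rr,y,off),a in gt: r+=list(pj('top',hinge(rr,y,tg,off))-a)
        r+=[(p[5]-1)/.01,(p[6]-1)/.01]+list(np.array(p[7:11])/1.0)
        return np.array(r)
    s=least_squares(res,[.53,-.006,.144,1,1.1,1,1,0,0,0,0])
    cov=np.linalg.inv(s.jac.T@s.jac)
    print('M',s.x[:3].round(4),'idx',s.x[3].round(3),'guard',s.x[4].round(3),'diff',(s.x[4]-s.x[3]).round(3),'sd',np.sqrt(cov[3,3]+cov[4,4]-2*cov[3,4]).round(3),'scale',s.x[5:7].round(4),'off',s.x[7:].round(2));print(s.fun.round(1))
    return s.x
E
python3 - <<'E'
from fit import *
# initial
fit([((.134,-.085,.003),(250.9,191.5)),((.134,.085,-.003),(301,178.3))],[((.134,.085,0),(206.8,180)),((.134,-.085,0),(258.3,172))])
fit([((.134,-.085,.003),(244.2,183.7)),((.134,.085,.003),(292.4,173.4))],[((.134,.062,0),(218,199.2))])
E
```

```text
M [ 0.5317 -0.0065  0.1502] idx 1.031 guard 1.637 diff 0.606 sd 0.034 scale [0.9943 0.9923] off [-0.06  0.92 -0.09  0.36]
[-0.4 -0.6  0.6 -0.2  0.3 -1.  -0.2  0.1  0.3 -0.3 -0.5 -0.5 -0.4 -0.6
  0.  -0.5 -0.3  0.6 -0.  -0.1  0.2  0.2  0.4  0.8  0.1  0.5  0.1  0.3
 -0.6 -0.8 -0.1  0.9 -0.1  0.4]
M [ 0.5315 -0.0066  0.15  ] idx 1.035 guard 1.138 diff 0.103 sd 0.039 scale [0.9936 0.9909] off [0.06 1.06 0.01 0.45]
[-0.3 -0.5  0.6 -0.1  0.4 -0.9 -0.   0.1  0.4 -0.2 -0.2 -0.4 -0.3 -0.5
  0.1 -0.3 -0.2  0.7  0.1 -0.  -0.3  0.3  0.4  0.  -0.6  0.2 -0.6 -0.9
  0.1  1.1  0.   0.5]
```

Emit:
{"op": "drive_tool", "data": {
  "deltas": [
    [1,-0.004,-0.0006,-0.0017,0],
    [1,-0.004,-0.0006,-0.002,0],
    [1,-0.004,-0.0006,-0.002,0],
    [1,0,0,0,0],
    [1,0,0,0,0],
    [1,0,0,0,0],
    [1,0.005,0.0007,0.01,0],
    [1,0,0,0.03,0],
    [1,0,0,0.04,0],
    [1,0,0,0.04,0]
  ]
}}

```text
time: 21.05
tcp_pos: [0.5662, -0.0066, 0.3444]
tcp_rot: [1.095, 1.571, -1.906]
ft_force: [0.6, -0.2, 0.3]
grip_width: -0.0001
```

Emit:
{"op": "drive_tool", "data": {
  "deltas": [
    [1,-0.03,0.02,0.02,0],
    [1,-0.05,0.03,0,0],
    [1,-0.05,0.04,0,0],
    [1,-0.05,0.04,0,0],
    [1,-0.03,0.04,0,0],
    [1,0,0.04,0,0],
    [1,0,0.04,0,0],
    [1,0,0,0,0],
    [1,0,0,0,0],
    [1,0,0,0,0]
  ]
}}

```text
time: 22.3
tcp_pos: [0.3588, 0.2406, 0.3631]
tcp_rot: [2.627, 1.57, -0.376]
ft_force: [-0.1, 0.3, -0.6]
grip_width: -0.0003
```

```bash
python3 - <<'E'
from h import *
from workcell import *
s=sense();print(s['tcp_pos'],s['ft_force'],s['time'])
for n in("scene","top"): cv2.imwrite(f"pics/{n}12.png",grab_frame(n)[:,:,::-1])
crop('pics/scene12.png','pics/s14.png',220,145,90,85,8)
crop('pics/top12.png','pics/t14.png',190,165,85,65,9)
E
```

```text
[0.35884574 0.24062861 0.36306421] [-0.06260324  0.28162567 -0.63658015] 22.3
```

View pics/s14.png

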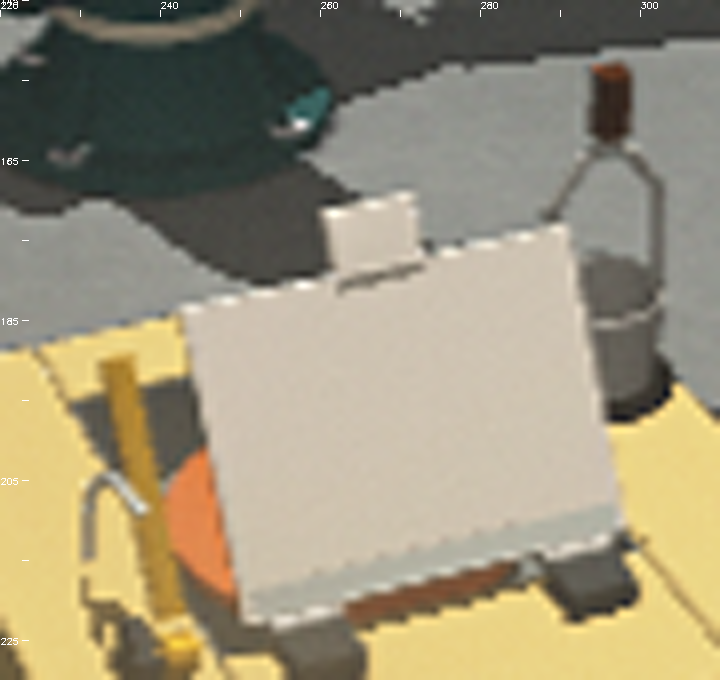

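View pics/t14.png

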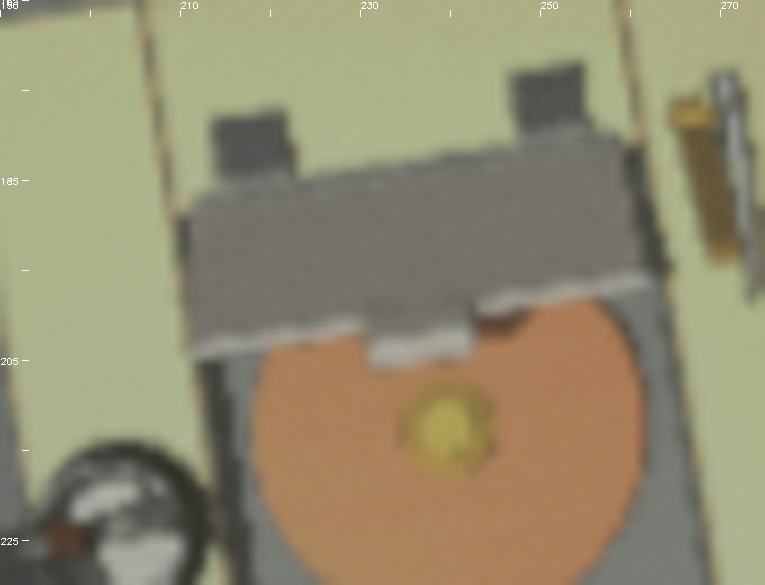

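```bash
python3 - <<'E'
from fit import *
x=fit([((.134,-.085,.003),(242.9,183.6)),((.134,.085,.003),(290.9,173.3)),((.16,-.02,.006),(260.1,171.2)),((.16,.02,.006),(271.4,169.3))],[((.134,.085,0),(211.3,203.8)),((.134,-.085,0),(261.6,196.3)),((.16,0,0),(236.5,203.5))])
fit([],[((.134,.085,0),(211.3,203.8)),((.134,-.085,0),(261.6,196.3)),((.16,0,0),(236.5,203.5))])
# cup vs rest
from h import *
print('knob',tri((296.4,157.8),(197.4,224.7)), 'rest',atz('top',(203.7,223.8),.093))
E
```

```text
M [ 0.5314 -0.0063  0.1498] idx 1.035 guard 1.04 diff 0.005 sd 0.033 scale [0.9941 0.9909] off [-0.09  1.06 -0.09  0.43]
[-0.4 -0.5  0.5 -0.1  0.3 -0.9 -0.2  0.1  0.3 -0.2 -0.4 -0.4 -0.4 -0.5
 -0.1 -0.2 -0.2  0.7 -0.1 -0.  -0.3  0.1  0.2 -0.1  0.3  0.4  0.4 -0.1
 -0.3  0.3  0.4 -0.3  0.3  0.2 -0.6 -0.9 -0.1  1.1 -0.1  0.4]
M [ 0.5314 -0.0062  0.1497] idx 1.036 guard 1.043 diff 0.008 sd 0.034 scale [0.9942 0.9909] off [-0.04  1.14 -0.04  0.48]
[-0.3 -0.5  0.5 -0.   0.4 -0.8 -0.2  0.1  0.4 -0.1 -0.4 -0.3 -0.3 -0.5
 -0.  -0.2 -0.1  0.7 -0.1  0.  -0.3  0.2  0.4 -0.3  0.3  0.1 -0.6 -0.9
 -0.   1.1 -0.   0.5]
knob (array([0.46888003, 0.12115457, 0.22823177]), np.float64(0.0012456287363176244)) rest [0.47153677 0.11882488 0.093     ]
```

```bash
python3 - <<'E'
from workcell import *
print(finish_job())
E
```

```text
the job is handed in; nothing more can be done
None
```

I handed the job in at about 22.4 s of robot time, with both steps done; the hand-in gave no verdict.

- **Cup:** I gripped the knob, lifted the cup 42 mm, drew it off past the hook tip and set it down on the rubber rest at slow speed. Contact on landing was about 5 to 6 N. I then let go and rose clear. The last pictures put the knob about 3.5 mm from the rest's centre (15 mm allowed), with the cup upright.
- **Guard:** I pushed it down from behind with the shut fingers, in stages, and backed away. The final two-camera fit gives the guard 1.040 rad and the index arm 1.035 rad. The difference is 0.005 rad, with an uncertainty of about 0.03, against 0.08 allowed.
- **Index arm and bystanders:** The index arm looked unmoved throughout. The robot's path went nowhere near the jar, the pot or the spare lap. I judged these by eye and did not measure their displacement.
- **Disagreement in the checks:** The two cameras differed by about 1 pixel and up to 1% in scale. The fit allowed for this, and what was left over was mostly below 0.7 pixel.

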